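# Throw an over-centre toggle clamp shut with its extension bar

## Robot

A 7-joint arm with a two-finger parallel gripper is mounted at the origin on a cart in front of the work surface, level with it; the furniture and walls round the work are solid. World frame = base frame: x ahead of the robot, y to its left, z up, the work surface at z = 0. Lengths are in mm, angles in rad, forces in N, time in s.
With the tool pointing down it reaches from about 400 to 850 mm from the base axis. Payload 10.4 kg.
Tool frame: the origin (TCP) lies between the finger pads; the fingertips stand env.nose_length ahead of it and the grasp point (between the pads) lies 5 mm behind it (env.nose_length is the distance from the TCP to the fingertips, in mm); z points along the fingers, y is the line along which they close (so a half turn about z gives the same grasp; the last joint's range is limited). The gripper opens to 85 mm and grips with 20 to 120 N. Pads are 22 mm wide; open, the fingers measure 114 mm over their backs; the gripper's body (76 mm by 85 mm) begins 54 mm behind the grasp point. The pads swing forward as they close: fully open they stand 13 mm farther back than shut.
Start: joints at [1.179, 0.332, -0.065, 1.46, 0.022, 1.35, -0.088], TCP at [225.332, -582.988, 245.338] pointing down, gripper open.
Joint ranges: [-2.6, 2.6], [-0.5, 2.12], [-1.47, 1.34], [0.16, 2.42], [-1.27, 4.41], [0.06, 2.06], [-2.6, 2.6]. Speed limits (rad/s): [2.22, 2.22, 2.79, 2.79, 3.14, 3.14, 3.14].

## Interface

Orientations are given as a unit quaternion [w, x, y, z].
In Python, from workcell import telemetry, viewer, job, finder, env gives the robot as it stands. The module is installed in compiled form; this text tells all that it offers.
- The arm moves only by the tool apply_moves, never from a script. Its argument "targets" is a list of rows, each a list of 7 numbers: the turn, a rotation vector about the world's x, y, z in rad, then the shift along the world's x, y, z in cm, then the gripper's target within -1 to 1 (fully open at 1, half-way at 0, shut at -1). A call has 1 to 5 rows; each row shifts and turns the commanded pose from where the row before left it; what a row does not reach is not made up. A row lasts 1/12 s, in which the tool goes at most 41.7 mm and 7.16 degrees, less where a joint would pass 70% of its speed; a pose out of reach is approached as far as the arm can. A call is refused whole if a number of a shift passes 4.17 or a number of a turn 0.125, either way. A call with a gripper value outside its range is refused whole. The fingers move at their own pace and stop on an object; "newtons" is the grip in N (left out, the last holds). Time passes only in rows, so rows that do not move let the fingers close. It gives the time, the measured TCP pose, the force, the opening and the grip force at its end, in the units of the state.
- telemetry.get_obs(): the state, without advancing time (a new reading comes with each control period).
- viewer.camera(name): name is "side" or "top"; returns a dict with "frame" (384x512x3 uint8, red, green, blue), "z_map" (384x512 float32, mm along the optical axis (not along the pixel's ray), 0 where there is no reading), "fx", "fy", "cx", "cy" (pixels), "dist_coeffs" ([k1, k2, p1, p2, k3] as OpenCV has them; the pictures are not rectified), "extrinsics" (4x4, takes a point from world to camera coordinates). Camera axes: x right, y up, looking along -z (the intrinsics and any distortion apply to the point x, -y, -z); pixel columns grow to the right and rows downward; lengths in mm; the calibration is good to about 2 mm. A picture is of the moment at which its call begins.
- job.sign_off(): hands the job in; it is judged then, once.
Trained networks look in a picture, given as the dict that the camera call returned (one of the last four; its "shot" number tells which), for a name from the list of things; names that differ only in an ending like _2 or _b are one class to them, and where a whole thing is asked for, a point or a joint stands for the part that bears it (a point fixed in the world has none). Each returns a list of dicts, best first, with "confidence" (0 to 1); they miss things now and then, are a little off and sometimes report something else, mostly with a low value. They report only what shows in the picture. A call takes as long as a camera call. They do not tell look-alikes from the thing itself.
- finder.search_frame(thing, picture): "centre" ([x, y, z] in mm, in the coordinates of the camera as it stood for that picture, good to about 4 mm: the middle of the surface that is visible of it).
- finder.spot_point(thing, picture): "centre" ([x, y, z] in mm, in the coordinates of the camera as it stood for that picture, good to about 4 mm: a listed point, or the origin of a listed thing).
The state is a dict: "time_s": time; "joint_pos": joint angles; "dq": joint speeds; "joint_torque": joint torques, N m; "position": TCP position; "tcp_rot": TCP orientation; "force": force on the tool from outside, world axes, zero at the start; "torque": the same for the moment, N m; "width": opening from 0.0 (shut) to 1.0 (fully open); "gripper_force": force on a finger pad.
Only numpy, scipy, OpenCV 4.12 (cv2) and the standard library are available. Lean on these libraries where they do the work, as an engineer would, in place of code of your own. Each camera call takes 0.05 s, during which the arm holds its last target. There are 200 camera calls.

## Task

Lock the toggle clamp on the bench so that it holds the aluminium rail. Take the long extension bar with the black grip out of the wooden rack, push it all the way down into the socket on top of the clamp's upright lever, and with it throw the lever over past its dead point until it snaps into the locked position. Work the lever only through the bar, never with the gripper against the clamp itself, and leave the bar sitting in the socket.

Things in the scene. Friction and masses are not known exactly. Their poses are not given: they have to be found in the camera images.
- extension_bar: Round steel bar, 16 mm thick, 195 mm long, 0.18 kg; black rubber grip, 22 mm thick, over its upper 70 mm; tapered foot. Origin: centre of its foot; z runs up the bar. Starts upright (lean up to 6 degrees), foot 15 mm above the bench, in one of 3 holes, 65 mm apart and 45 mm deep, of a wooden rack, top 60 mm above the bench. The other two, steel drifts 110 and 125 mm up, stay there.
- socket_floor (a point): Centre of the floor of the square socket in the lever's end. Turns with the lever: z points out of the socket's mouth (up at the start), x the way the lever is thrown, y along its hinge. Socket 20 mm wide, 52 mm deep, with a flared mouth 32 mm wide, 65 mm from the floor. The floor lies 28 mm from the hinge axis, 73 mm above the bench at the start. With the bar home its foot stands on this point.
- clamp_lever (a joint): Lever angle, rad: 0 open (upright; a spring holds it at its stop), 0.60 dead point, 0.80 locked at its end stop; grows as it leans to the rail. Before the dead point the spring resists, up to 1.2 N m (7 N at the bar's grip), and throws the lever back if let go; past it the spring drives it into the lock. Play in the socket: the bar leans about 0.12 rad further than the lever while it is pushed.
- toggle_clamp: Steel clamp fixed to the bench. Origin on the bench below the lever's hinge axis, which is 45 mm up, along y. x points from hinge to rail: the way the lever is thrown. Plate x -50 to 175, y -45 to 45 mm (rail to 59); all but the lever is under 62 mm high. The bar turns between fingers that close along y, so they can follow its arc pointing down.
Things that resemble listed ones, but are neither listed nor needed, are in the scene too. What is shaped like the extension_bar but blue is not meant.

How it is judged (in metres and radians):
On the way, in this order (a step that is already met when the one before it is completed fails the run):
1. the extension bar is home in the lever's socket while the clamp is still open (distance between extension_bar and socket_floor below 0.02 m and value of joint clamp_lever below 0.2 rad), for 0.2 s.
2. the lever is thrown past its dead point into the lock with the bar in its socket (distance between extension_bar and socket_floor below 0.02 m and value of joint clamp_lever above 0.7 rad), for 0.2 s.
At the end, for the whole second after the job is handed in: The lever is in its locked position (joint above 0.70 rad, the dead point being 0.60), and the extension bar rests in the lever's socket, its lower end within 20 mm of the socket's floor, released and at rest (all of step 2 and linear speed of extension_bar below 0.03 m/s); the robot touches nothing.
It fails at once if the gripper or arm pushes on the clamp itself with over 3 N (contact force between any of the fingers, the arm and toggle_clamp above 3 N).
It also fails if it takes over 54 s, if anything falls off the work surface, if the arm or the gripper's body presses on something with over 40 N, if the wrist force passes 120 N, or if a joint passes its speed limit or range.

## Working session

There is one attempt and no reset: what is moved stays moved. The work goes in short steps, Python scripts to look and compute and a tool call to move; the robot and the scene stay as the last step left them, time stands still between calls to the robot, and variables do not carry over. Pictures are saved under pics/ and viewed, at most 10 in all, crops included, and the job is handed in when it is done.

Besides the shell and the picture viewer there is one more tool, called as name([rows], argument=value, ...), one row to a line, values as JSON. apply_moves: Moves the arm, as the interface text tells. Its arguments: {"type":"object","properties":{"targets":{"type":"array","items":{"type":"array","items":{"type":"number"}}},"newtons":{"type":"number"}},"required":["targets"]}

```bash
mkdir -p pics
cat > h.py <<'E'
import numpy as np, cv2
from workcell import telemetry, viewer, job, finder, env
def toworld(c,p):
    E=np.array(c["extrinsics"]); return (np.linalg.inv(E)@np.r_[p,1])[:3]
def K(c): return np.array([[c["fx"],0,c["cx"]],[0,c["fy"],c["cy"]],[0,0,1]])
def pix(c,w):
    p=np.array(c["extrinsics"])@np.r_[w,1]; q=np.array([[p[0],-p[1],-p[2]]])
    return cv2.projectPoints(q,np.zeros(3),np.zeros(3),K(c),np.array(c["dist_coeffs"]))[0].ravel()
def unpix(c,u,v,d=None):
    if d is None: d=c["z_map"][int(round(v)),int(round(u))]
    n=cv2.undistortPoints(np.array([[[u,v]]],float),K(c),np.array(c["dist_coeffs"])).ravel()
    return toworld(c,np.array([n[0]*d,-n[1]*d,-d]))
def cloud(c):
    z=c["z_map"];h,w=z.shape;vv,uu=np.mgrid[:h,:w]
    n=cv2.undistortPoints(np.stack([uu,vv],-1).reshape(-1,1,2).astype(float),K(c),np.array(c["dist_coeffs"])).reshape(h,w,2)
    P=np.stack([n[...,0]*z,-n[...,1]*z,-z,np.ones_like(z)],-1)@np.linalg.inv(np.array(c["extrinsics"])).T
    return P[...,:3]
E
python3 - <<'E'
from h import *
np.set_printoptions(precision=1,suppress=True)
s=telemetry.get_obs();print(s,env.nose_length)
for n in("side","top"):
    c=viewer.camera(n);cv2.imwrite(f"pics/{n}0.png",c["frame"][...,::-1])
    print(n,np.linalg.inv(np.array(c["extrinsics"]))[:3,3])
    for t in("extension_bar","socket_floor","toggle_clamp","clamp_lever"):
        for f in(finder.search_frame,finder.spot_point):
            try:
                for r in f(t,c):
                    w=toworld(c,r["centre"]);print(t,f.__name__,r["confidence"],w,pix(c,w))
            except Exception as e: print(t,f.__name__,e)
E
```

```text
{'time_s': 0.0, 'joint_pos': array([ 1.2,  0.3, -0.1,  1.5,  0. ,  1.3, -0.1]), 'dq': array([-0.,  0., -0., -0., -0.,  0.,  0.]), 'joint_torque': array([ -0. , -62.5,   0. , -39.2,   0. ,   0. ,  -0. ]), 'position': array([ 225.2, -582.7,  244.5]), 'tcp_rot': array([-0. ,  1. ,  0.2, -0. ]), 'force': array([-1.1,  0.2, -0.6]), 'torque': array([-0.,  0., -0.]), 'gripper_force': 0.0, 'width': 0.9973633374279683} 14.0
side [258.7 626.5 515.4]
extension_bar call 0.79 [449.6  53.8 151.5] [279.6 197.9]
extension_bar call 0.7 [575.7  38.8 128.7] [217.4 191.5]
extension_bar call 0.57 [577.3  36.9   0.5] [220.4 246. ]
socket_floor call 0.65 [ 588.  -187.2  102.3] [257.1 154.8]
socket_floor call 0.8 [ 597.2 -200.9   72.5] [255.7 163.2]
toggle_clamp call 0.78 [ 568.3 -202.2   40.4] [267.1 177. ]
toggle_clamp call 0.89 [ 600.1 -202.4    2. ] [255.  188.3]
clamp_lever call 0.61 [ 586.9 -190.8   98. ] [258.1 155.9]
clamp_lever call it knows: extension_bar, socket_floor, toggle_clamp
top [434.4 -55.9 934.3]
extension_bar call 0.67 [455.   43.  209.8] [195.5 225.6]
extension_bar call 0.45 [579.7  26.9 177. ] [207.  169.2]
extension_bar call 0.68 [456.3  43.6  14.2] [205.4 227.4]
extension_bar call 0.53 [581.7  30.7  -2.3] [212.4 181.1]
socket_floor call 0.88 [ 597.5 -203.5  121.4] [306.7 168.4]
socket_floor call 0.57 [ 597.5 -201.5   70.3] [302.3 172.3]
toggle_clamp call 0.82 [ 529.7 -219.9   46.9] [308.  200.1]
toggle_clamp call 0.72 [ 593.  -204.4    5.7] [299.4 178.3]
clamp_lever call 0.64 [ 597.5 -205.2  122.8] [307.5 168.3]
clamp_lever call it knows: extension_bar, socket_floor, toggle_clamp
```

View pics/side0.png

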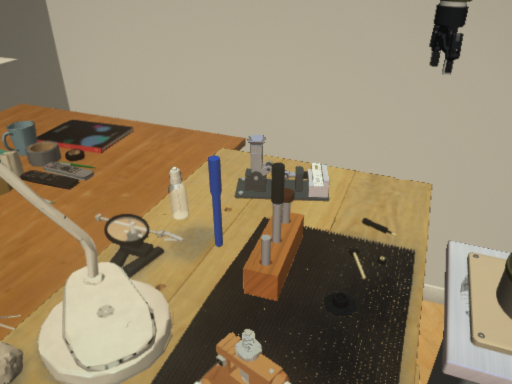

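View pics/top0.png

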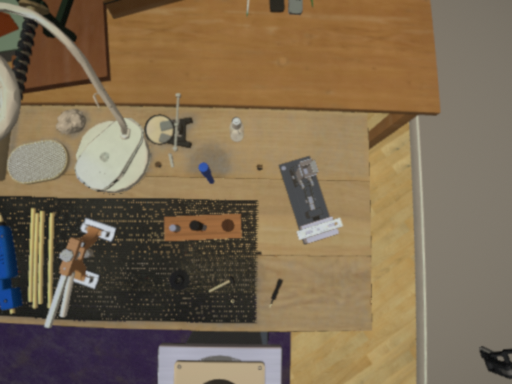

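The side view shows what could be mistaken for the bar: the black-grip bar in the rack's middle hole (278,190), the blue look-alike standing free (216,195), and drifts at (265,250) and (288,205). In the top view the bar is at (197,226), blue at (206,172), and the clamp at (303,175) with the rail at (320,230), so the throw is towards the robot. I choose the black-grip bar at (278,190) and will now check it in a crop and fit it.

```bash
cat > m.py <<'E'
from h import *
np.set_printoptions(precision=2,suppress=True)
ims=[]
for n in("side","top"):
    c=viewer.camera(n);P=cloud(c);F=c["frame"].astype(int)
    m=(c["z_map"]>0)&(abs(P[...,0]-455)<35)&(abs(P[...,1]-43)<28)&(P[...,2]>75)&(P[...,2]<230)
    print(n,"bar pts",m.sum())
    Q=P[m]; 
    for z in range(75,230,15):
        s=Q[(Q[:,2]>=z)&(Q[:,2]<z+15)]
        if len(s)>3: print(z,len(s),s.mean(0),s.min(0),s.max(0))
    # clamp
    m=(c["z_map"]>0)&(abs(P[...,0]-530)<150)&(abs(P[...,1]+220)<100)
    Q=P[m]
    pl=Q[(Q[:,2]>8)&(Q[:,2]<70)].astype(np.float32)
    r=cv2.minAreaRect(pl[:,:2]);print("clamp rect",r,cv2.boxPoints(r))
    t=Q[Q[:,2]>90]; print("lever",len(t),t.mean(0),t.min(0),t.max(0),np.percentile(t[:,2],95))
    f=c["frame"]
    u,v=pix(c,[455,43,120]).astype(int);u2,v2=pix(c,[560,-205,60]).astype(int)
    g=lambda u,v:cv2.resize(f[max(v-50,0):v+50,max(u-50,0):u+50],(300,300),interpolation=cv2.INTER_CUBIC)
    ims.append(np.hstack([g(u,v),g(u2,v2)]));print((u-50,v-50),(u2-50,v2-50))
cv2.imwrite("pics/crop1.png",np.vstack(ims)[...,::-1])
E
python3 m.py
```

```text
side bar pts 777
75 61 [454.47  53.59  82.3 ] [448.27  48.38  75.01] [462.88  57.98  89.81]
90 59 [454.15  54.    97.28] [448.22  49.13  90.1 ] [463.    57.93 104.84]
105 57 [453.83  53.64 112.72] [447.91  46.05 105.14] [460.74  57.61 119.89]
120 64 [453.86  53.8  126.95] [447.93  46.11 120.13] [461.49  57.62 134.26]
135 82 [453.79  55.3  143.07] [444.87  46.76 135.13] [465.38  59.85 149.99]
150 97 [453.61  56.   157.44] [445.01  48.12 150.02] [465.11  60.46 164.88]
165 94 [453.22  55.95 171.95] [445.46  47.63 165.05] [465.41  60.65 179.55]
180 100 [453.17  55.9  187.23] [445.02  46.12 180.07] [463.74  59.94 194.78]
195 121 [453.26  54.91 203.08] [445.    39.39 195.03] [464.11  61.35 209.99]
210 42 [455.33  49.87 210.61] [446.99  39.36 210.03] [466.04  59.83 211.61]Traceback (most recent call last):
  File "m.py", line 16, in <module>
    r=cv2.minAreaRect(pl[:,:2]);print("clamp rect",r,cv2.boxPoints(r))
cv2.error: OpenCV(4.12.0) /io/opencv/modules/imgproc/src/convhull.cpp:143: error: (-215:Assertion failed) total >= 0 && (depth == CV_32F || depth == CV_32S) in function 'convexHull'
```

```bash
sed -i 's/pl\[:,:2\])/np.ascontiguousarray(pl[:,:2]))/' m.py; python3 m.py
```

```text
side bar pts 781
75 64 [454.71  53.53  82.49] [447.81  47.43  75.  ] [463.15  56.81  89.94]
90 55 [454.37  54.03  97.26] [448.62  49.17  90.02] [463.22  57.81 104.55]
105 62 [453.81  53.67 112.32] [447.57  46.41 105.09] [461.45  57.6  119.4 ]
120 63 [453.81  53.36 126.88] [447.72  46.81 120.23] [461.75  57.04 134.42]
135 82 [453.5   55.52 143.22] [445.05  45.92 135.23] [465.11  59.62 149.91]
150 100 [453.79  55.88 157.57] [444.34  45.98 150.17] [465.35  60.65 164.95]
165 91 [453.01  56.1  172.37] [445.15  47.82 165.43] [465.09  61.25 179.8 ]
180 101 [452.83  55.78 187.45] [445.08  46.68 180.15] [463.54  60.41 194.97]
195 118 [453.36  55.12 203.06] [444.96  40.81 195.17] [466.17  60.7  209.99]
210 45 [455.9   49.77 210.75] [446.52  39.21 210.01] [464.84  59.16 211.59]
clamp rect ((535.6415405273438, -215.9197540283203), (222.9577178955078, 120.09765625), 20.7092227935791) [[ 410.13 -199.17]
 [ 452.6  -311.51]
 [ 661.15 -232.67]
 [ 618.68 -120.33]]
lever 351 [ 593.88 -195.56  120.13] [ 572.99 -224.54   90.12] [ 619.23 -178.29  139.48] 137.45209619647562
(np.int64(228), np.int64(159)) (
[... 156 characters left out ...]
  35.75 150.52] [464.37  41.17 164.79]
165 7 [453.3   37.57 170.56] [446.64  35.89 165.44] [459.84  41.89 176.12]
180 11 [455.33  38.23 187.39] [446.42  35.87 180.35] [465.48  42.62 194.12]
195 63 [456.41  45.81 207.59] [445.96  36.21 195.79] [466.69  56.57 209.93]
210 29 [455.22  46.16 210.86] [447.94  39.52 210.01] [464.4   56.34 212.45]
clamp rect ((537.4761962890625, -225.32208251953125), (224.454345703125, 116.15556335449219), 16.13902473449707) [[ 413.53 -200.73]
 [ 445.82 -312.31]
 [ 661.42 -249.92]
 [ 629.14 -138.34]]
lever 269 [ 597.69 -205.05  127.15] [ 573.5  -227.68   90.62] [ 619.8  -182.29  139.96] 138.48656891355148
(np.int64(150), np.int64(176)) (np.int64(253), np.int64(137))
```

View pics/crop1.png

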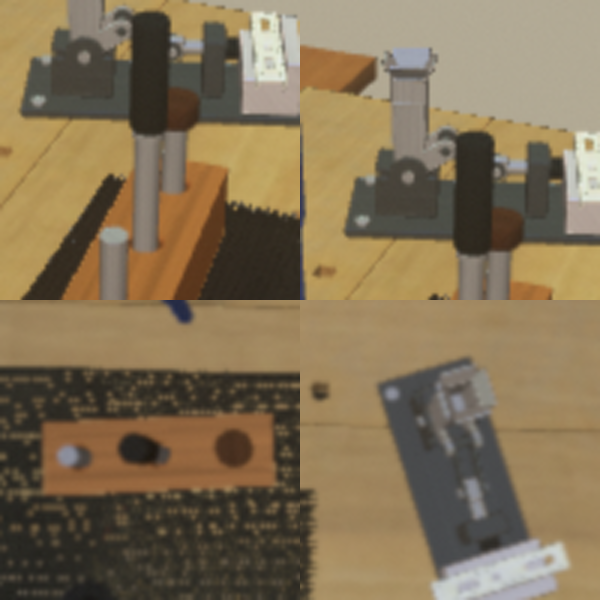

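The crop confirms the choice: a black-grip steel bar between two drifts, almost exactly upright. Next I refine the socket centre, the clamp yaw and the bar.

```bash
cat > m2.py <<'E'
from h import *
from scipy.optimize import least_squares
np.set_printoptions(precision=3,suppress=True)
s=telemetry.get_obs();print(s["tcp_rot"],s["position"])
L={};B=[]
for n in("side","top"):
    c=viewer.camera(n);P=cloud(c);ok=c["z_map"]>0
    Q=P[ok&(abs(P[...,0]-597)<40)&(abs(P[...,1]+203)<40)&(P[...,2]>126)]
    r=cv2.minAreaRect(np.ascontiguousarray(Q[:,:2].astype(np.float32)));print(n,"mouth",r,np.percentile(Q[:,2],[5,50,95]))
    Q=P[ok&(abs(P[...,0]-440)<50)&(abs(P[...,1]+250)<80)&(P[...,2]>30)&(P[...,2]<75)]
    r=cv2.minAreaRect(np.ascontiguousarray(Q[:,:2].astype(np.float32)));print(n,"rail",r,np.percentile(Q[:,2],[5,50,95]))
    for t in("socket_floor","toggle_clamp","extension_bar"):
        for q in finder.spot_point(t,c):
            print(t,q["confidence"],toworld(c,q["centre"]))
    for a,b,rad in((72,132,8),(145,205,11)):
        Q=P[ok&(abs(P[...,0]-455)<20)&(abs(P[...,1]-47)<16)&(P[...,2]>a)&(P[...,2]<b)]
        if len(Q)<10: continue
        f=least_squares(lambda p:np.hypot(Q[:,0]-p[0]-p[2]*(Q[:,2]-(a+b)/2),Q[:,1]-p[1]-p[3]*(Q[:,2]-(a+b)/2))-rad,[455,47,0,0],loss="soft_l1")
        print(n,"bar z",(a+b)/2,f.x,len(Q))
E
python3 m2.py
```

```text
[0.    0.983 0.183 0.   ] [ 225.294 -582.992  245.324]
side mouth ((596.185546875, -201.93701171875), (41.47002029418945, 42.37158203125), 15.169693946838379) [127.749 133.975 138.274]
side rail ((464.26336669921875, -245.08633422851562), (63.72322082519531, 120.42225646972656), 18.27481460571289) [33.202 49.005 56.594]
socket_floor 0.91 [ 596.244 -201.702   73.429]
toggle_clamp 0.94 [ 600.376 -202.83     2.388]
extension_bar 0.65 [578.244  35.595   3.846]
side bar z 102.0 [456.274  47.55   -0.005  -0.005] 247
side bar z 175.0 [456.179  47.468  -0.004  -0.004] 392
top mouth ((596.394287109375, -204.3087158203125), (41.557838439941406, 41.45610427856445), 17.90789794921875) [127.23 133.36 138.39]
top rail ((463.9111022949219, -246.45916748046875), (65.3296127319336, 116.20294952392578), 17.750690460205078) [38.631 48.877 56.666]
socket_floor 0.63 [ 599.494 -203.487   73.929]
socket_floor 0.28 [ 596.112 -203.921    0.895]
toggle_clamp 0.74 [ 594.542 -205.573    3.057]
extension_bar 0.59 [585.133  32.541  -0.056]
extension_bar 0.54 [455.602  44.008  16.591]
top bar z 102.0 [456.221  46.626  -0.001   0.002] 11
top bar z 175.0 [456.204  47.02    0.002   0.002] 34
```

apply_moves([
  [0,0,-0.0063,1.95,3.13,0,1],
  [0,0,-0.0063,1.95,3.13,0,1],
  [0,0,-0.0063,1.95,3.13,0,1],
  [0,0,-0.0063,1.95,3.13,0,1],
  [0,0,-0.0063,1.95,3.13,0,1],
], newtons=60)

```text
time_s: 1.77
position: [323.5, -424.9, 245.5]
tcp_rot: [0.0, 0.986, 0.168, 0.0]
force: [1.8, 0.0, 0.2]
width: 1.0
gripper_force: 0.0
```

apply_moves([
  [0,0,-0.0063,1.95,3.13,0,1],
  [0,0,-0.0063,1.95,3.13,0,1],
  [0,0,-0.0063,1.95,3.13,0,1],
  [0,0,-0.0063,1.95,3.13,0,1],
  [0,0,-0.0063,1.95,3.13,0,1],
])

```text
time_s: 2.18
position: [421.0, -268.4, 245.7]
tcp_rot: [0.0, 0.988, 0.152, 0.0]
force: [0.4, -0.3, -0.4]
width: 1.002
gripper_force: 0.0
```

apply_moves([
  [0,0,0,0.4,3.5,0,1],
  [0,0,0,0.4,3.5,0,1],
  [0,0,0,0.4,3.5,0,1],
  [0,0,0,0.4,3.5,0,1],
  [0,0,0,0.4,3.5,0,1],
])

```text
time_s: 2.6
position: [440.2, -93.3, 245.6]
tcp_rot: [0.0, 0.988, 0.152, 0.0]
force: [0.8, 0.7, 0.6]
width: 1.002
gripper_force: 0.0
```

apply_moves([
  [0,0,0,0.4,3.5,0,1],
  [0,0,0,0.4,3.5,0,1],
  [0,0,0,0.4,3.5,0,1],
  [0,0,0,0.4,3.55,0,1],
  [0,0,0,0,0,0,1],
])

```text
time_s: 3.02
position: [456.3, 52.8, 246.0]
tcp_rot: [-0.001, 0.988, 0.157, 0.001]
force: [-0.1, 0.2, -1.2]
width: 1.001
gripper_force: 0.0
```

apply_moves([
  [0,0,0,0,0,-2,1],
  [0,0,0,0,0,-2,1],
  [0,0,0,0,0,-2,1],
  [0,0,0,0,0,-1.2,1],
  [0,0,0,0,0,0,0.3],
])

```text
time_s: 3.43
position: [454.9, 45.3, 171.1]
tcp_rot: [-0.0, 0.988, 0.152, -0.002]
force: [-0.1, -0.2, -0.3]
width: 0.887
gripper_force: 0.0
```

apply_moves([
  [0,0,0,0,0,0,-0.2],
  [0,0,0,0,0,0,-0.7],
  [0,0,0,0,0,0,-1],
  [0,0,0,0,0,0,-1],
  [0,0,0,0,0,0,-1],
])

```text
time_s: 3.85
position: [456.9, 45.9, 174.3]
tcp_rot: [-0.0, 0.988, 0.152, 0.001]
force: [-0.9, 1.7, 5.1]
width: 0.241
gripper_force: 58.4
```

apply_moves([
  [0,0,0,0,0,0.8,-1],
  [0,0,0,0,0,1.5,-1],
  [0,0,0,0,0,2,-1],
  [0,0,0,0,0,2,-1],
  [0,0,0,0,0,2.2,-1],
])

```text
time_s: 4.27
position: [455.8, 45.4, 259.3]
tcp_rot: [0.0, 0.988, 0.152, -0.0]
force: [0.3, -0.1, -2.2]
width: 0.241
gripper_force: 58.8
```

apply_moves([
  [0,0,0,0,0,2.5,-1],
  [0,0,0,0,0,2.5,-1],
  [0,0,0,0,0,2,-1],
  [0,0,0,0,0,0.5,-1],
  [0,0,0,0,0,0,-1],
])

```text
time_s: 4.68
position: [456.7, 45.6, 334.5]
tcp_rot: [0.0, 0.988, 0.152, 0.001]
force: [0.0, -0.3, -2.7]
width: 0.239
gripper_force: 58.9
```

apply_moves([
  [0,0,0,0.6,-1.1,0,-1],
  [0,0,0,1.3,-2.3,0,-1],
  [0,0,0,1.5,-2.7,0,-1],
  [0,0,0,1.5,-2.7,0,-1],
  [0,0,0,1.5,-2.7,0,-1],
])

```text
time_s: 5.1
position: [520.4, -71.7, 331.3]
tcp_rot: [-0.0, 0.988, 0.152, -0.001]
force: [0.4, 0.0, -1.1]
width: 0.243
gripper_force: 58.9
```

apply_moves([
  [0,0,0,1.5,-2.7,0,-1],
  [0,0,0,1.5,-2.7,0,-1],
  [0,0,0,1.5,-2.7,0,-1],
  [0,0,0,1.5,-2.6,0,-1],
  [0,0,0,1.0,-1.75,0,-1],
])

```text
time_s: 5.52
position: [590.3, -198.0, 330.1]
tcp_rot: [-0.0, 0.989, 0.151, -0.002]
force: [0.6, 0.4, -1.1]
width: 0.241
gripper_force: 58.9
```

apply_moves([
  [0,0,0,0.6,-0.9,0,-1],
  [0,0,0,0,0,0,-1],
  [0,0,0,0,0,0,-1],
  [0,0,0,0,0,0,-1],
])

```text
time_s: 5.85
position: [596.1, -201.3, 333.0]
tcp_rot: [-0.0, 0.988, 0.153, -0.0]
force: [-0.9, 0.7, -2.0]
width: 0.242
gripper_force: 58.9
```

```bash
cat > m3.py <<'E'
from h import *
import sys
np.set_printoptions(precision=3,suppress=True)
s=telemetry.get_obs();p=s["position"];print(p,s["time_s"])
ims=[]
for n in("side","top"):
    c=viewer.camera(n);P=cloud(c);ok=c["z_map"]>0
    f=c["frame"];lo=p[2]-160
    D=np.linalg.norm(P-np.array([p[0],p[1],p[2]-85]),axis=-1)
    for z in np.arange(lo,p[2]-15,15):
        Q=P[ok&(abs(P[...,0]-p[0])<35)&(abs(P[...,1]-p[1])<35)&(P[...,2]>=z)&(P[...,2]<z+15)]
        if n=="side" and len(Q)>8:
            d=np.array([258.7,626.5])-p[:2];d/=np.linalg.norm(d);t=np.array([-d[1],d[0]])
            a=Q[:,:2]@t;b=Q[:,:2]@d
            print(z,len(Q),"lateral mid",(np.percentile(a,3)+np.percentile(a,97))/2-p[:2]@t,"w",np.ptp(a),"near",np.percentile(b,95)-p[:2]@d,Q[:,2].min())
    for t in("extension_bar","socket_floor"):
        for q in finder.spot_point(t,c): print(n,t,q["confidence"],toworld(c,q["centre"]))
    u,v=pix(c,p-[0,0,150]).astype(int)
    g=cv2.resize(f[max(v-75,0):v+45,max(u-50,0):u+50],(400,480),interpolation=cv2.INTER_CUBIC);ims.append(g)
cv2.imwrite(sys.argv[1],np.hstack(ims)[...,::-1])
print("t dir",t if 0 else "")
E
python3 m3.py pics/a.png
```

```text
[ 596.078 -201.343  333.006] 5.85
173.00606491249442 36 lateral mid -0.08870154901433125 w 13.56130231433525 near 10.778876956384352 173.33058979200632
188.00606491249442 44 lateral mid -0.0747654597851124 w 13.482637680438472 near 10.592903188719163 188.1093772313278
203.00606491249442 48 lateral mid -0.010406320170773142 w 13.341875458750962 near 9.96751194045055 203.07009351326207
218.00606491249442 46 lateral mid 0.057116170190340654 w 13.248244823992252 near 9.53647168689264 218.3213041066607
233.00606491249442 47 lateral mid 0.09997408157732934 w 13.156655363332675 near 11.093073369417937 233.02834905126633
248.00606491249442 46 lateral mid 0.14117057988431725 w 13.031375770209422 near 9.839891768356324 248.09594095110737
263.0060649124944 48 lateral mid 0.20151696663970142 w 12.919675504301892 near 9.929103218327214 263.1961938617463
278.0060649124944 50 lateral mid 0.24517300395393704 w 12.851706843654881 near 9.902939498184764 278.13840905499825
293.0060649124944 61 lateral mid -0.7258557012240772 w 19.02908096349796 near 11.89514688461503 293.2597898769935
308.0060649124944 71 lateral mid 0.3711413753119359 w 21.10276915132789 near 19.100652948252446 308.09166553823496
side extension_bar 0.77 [ 595.881 -201.567  171.887]
side extension_bar 0.69 [579.318  36.158   1.482]
side socket_floor 0.68 [ 596.229 -202.72    72.063]
top extension_bar 0.64 [580.853  30.27   -0.158]
top extension_bar 0.42 [ 592.442 -201.145  175.476]
top socket_floor 0.94 [ 601.296 -201.765   70.786]
t dir
```

View pics/a.png

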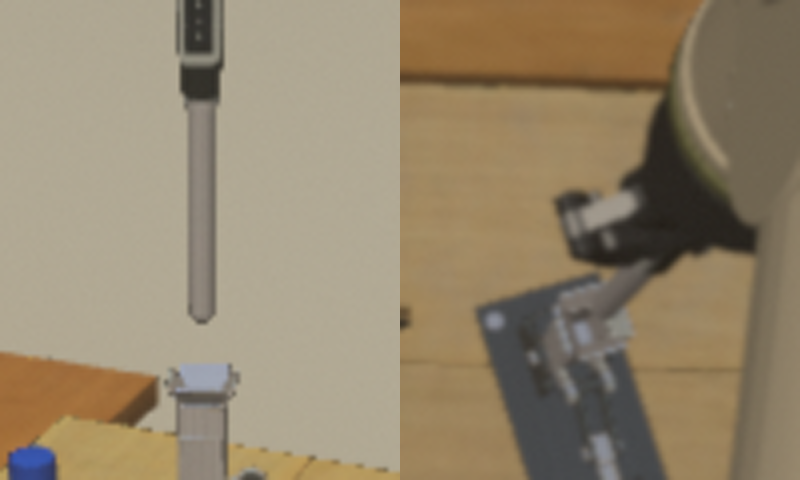

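The side crop shows the bar hanging upright (foot at 202,320) centred over the socket mouth (203,370). Lowering it with a 1 mm correction.

apply_moves([
  [0,0,0,0.05,-0.12,-1,-1],
  [0,0,0,0,0,-1.2,-1],
  [0,0,0,0,0,-1,-1],
  [0,0,0,0,0,-0.8,-1],
  [0,0,0,0,0,-0.5,-1],
])

```text
time_s: 6.57
position: [596.2, -204.1, 286.2]
tcp_rot: [-0.0, 0.988, 0.152, -0.001]
force: [0.2, -0.1, -2.5]
width: 0.237
gripper_force: 58.9
```

apply_moves([
  [0,0,0,0,0,-0.5,-1],
  [0,0,0,0,0,-0.5,-1],
  [0,0,0,0,0,-0.5,-1],
  [0,0,0,0,0,0,-1],
])

```text
time_s: 6.9
position: [596.5, -204.1, 272.3]
tcp_rot: [-0.0, 0.988, 0.152, -0.001]
force: [-0.0, 0.3, -2.9]
width: 0.242
gripper_force: 58.9
```

apply_moves([
  [0,0,0,0,0,-0.5,-1],
  [0,0,0,0,0,-0.5,-1],
  [0,0,0,0,0,-0.5,-1],
  [0,0,0,0,0,-0.5,-1],
  [0,0,0,0,0,0,-1],
])

```text
time_s: 7.32
position: [596.3, -204.1, 251.9]
tcp_rot: [-0.0, 0.988, 0.152, -0.001]
force: [-0.2, -0.3, -2.7]
width: 0.239
gripper_force: 58.9
```

apply_moves([
  [0,0,0,0,0,-0.5,-1],
  [0,0,0,0,0,-0.4,-1],
  [0,0,0,0,0,-0.4,-1],
  [0,0,0,0,0,-0.3,-1],
  [0,0,0,0,0,0,-1],
])

```text
time_s: 7.73
position: [596.5, -204.2, 236.5]
tcp_rot: [-0.0, 0.988, 0.152, -0.0]
force: [-0.2, 0.4, -2.2]
width: 0.242
gripper_force: 58.9
```

apply_moves([
  [0,0,0,0,0,-0.2,-1],
  [0,0,0,0,0,-0.2,-1],
  [0,0,0,0,0,0,-1],
])

```text
time_s: 7.98
position: [596.8, -204.2, 233.1]
tcp_rot: [0.0, 0.988, 0.152, -0.0]
force: [-0.3, -0.1, -2.7]
width: 0.241
gripper_force: 59.1
```

```bash
python3 m3.py pics/b.png | grep -v lateral; python3 -c "
from h import *
print(telemetry.get_obs()['force'])"
```

```text
[ 596.808 -204.231  233.127] 7.9833
side extension_bar 0.62 [579.078  34.092   0.636]
side socket_floor 0.79 [ 598.084 -199.053   73.2  ]
top extension_bar 0.53 [581.809  30.647   1.676]
top extension_bar 0.38 [ 594.951 -205.847   74.298]
top socket_floor 0.57 [ 600.725 -201.732   72.02 ]
t dir 
[-1.18017218  0.38197465 -2.29326251]
```

View pics/b.png

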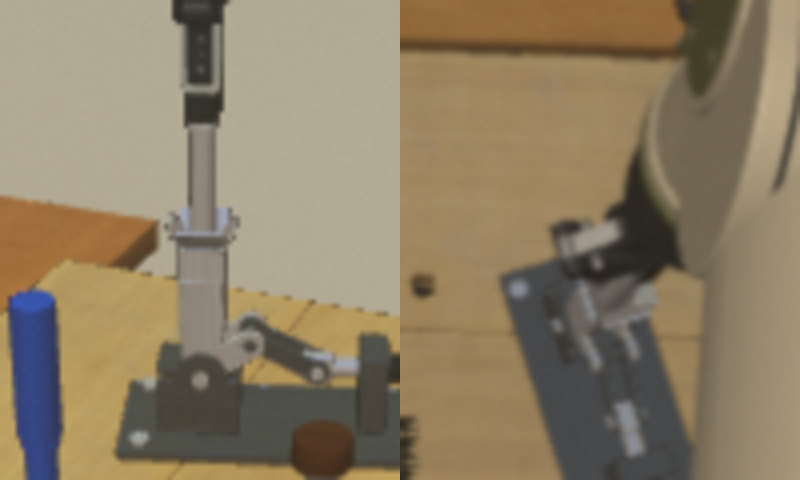

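The bar is well inside the socket (bar at 202,165 entering the mouth at 203,220). I lower it until the floor pushes back.

apply_moves([
  [0,0,0,0,0,-0.15,-1],
  [0,0,0,0,0,-0.15,-1],
  [0,0,0,0,0,0,-1],
])

```text
time_s: 8.53
position: [597.8, -204.1, 232.8]
tcp_rot: [0.001, 0.988, 0.152, 0.002]
force: [-2.0, 1.0, 11.3]
width: 0.242
gripper_force: 60.7
```

apply_moves([
  [0,0,0,0,0,-0.15,-1],
  [0,0,0,0,0,0,-1],
])

```text
time_s: 8.7
position: [598.3, -204.0, 232.6]
tcp_rot: [0.001, 0.988, 0.152, 0.003]
force: [-3.4, 2.3, 18.9]
width: 0.24
gripper_force: 61.6
```

The bar is on the socket floor: 19 N upwards, with its foot at about z 73. I let off the pressure and start the throw along the arc, towards clamp +x = (-0.953, -0.302).

apply_moves([
  [0,0,0,0,0,0.2,-1],
  [0,0,0,-0.94,-0.3,-0.06,-1],
  [0,0,0,-0.94,-0.3,-0.06,-1],
  [0,0,0,-0.9,-0.29,-0.14,-1],
  [0,0,0,-0.9,-0.29,-0.14,-1],
], newtons=60)

```text
time_s: 9.12
position: [562.0, -215.0, 228.8]
tcp_rot: [0.0, 0.988, 0.153, 0.003]
force: [5.8, 2.2, 3.8]
width: 0.245
gripper_force: 59.8
```

apply_moves([
  [0,0,0,-0.89,-0.28,-0.25,-1],
  [0,0,0,-0.89,-0.28,-0.25,-1],
  [0,0,0,0,0,0,-1],
])

```text
time_s: 9.37
position: [543.2, -221.2, 223.7]
tcp_rot: [0.001, 0.988, 0.152, 0.003]
force: [4.0, 3.9, 6.9]
width: 0.244
gripper_force: 61.1
```

```bash
cat > m4.py <<'E'
from h import *
import sys
np.set_printoptions(precision=3,suppress=True)
s=telemetry.get_obs();p=s["position"];print(p,s["time_s"],s["force"])
ims=[]
h=np.array([596.8,-203,45]);X=np.array([-.953,-.302,0])
for n in("side","top"):
    c=viewer.camera(n);f=c["frame"]
    P=cloud(c);ok=c["z_map"]>0
    Y=(P-h)@np.array([.302,-.953,0]);A=(P-h)@X;Z=P[...,2]-45
    m=ok&(abs(Y)<14)&(np.hypot(A,Z)>100)&(Z>60)&(np.hypot(A,Z)<165)&(A>-20)&(A<170)
    if n=="side" and m.sum()>10: print("bar line",m.sum(),"A=aZ+b",np.polyfit(Z[m],A[m],1))
    for t in("extension_bar","socket_floor"):
        for q in finder.spot_point(t,c):
            w=toworld(c,q["centre"]);print(n,t,q["confidence"],w,"clampA,Z",(w-h)@X,w[2]-45)
    u,v=pix(c,h+[-60,-20,80]).astype(int)
    g=cv2.resize(f[max(v-65,0):v+65,max(u-65,0):u+65],(400,400),interpolation=cv2.INTER_CUBIC);ims.append(g)
cv2.imwrite(sys.argv[1],np.hstack(ims)[...,::-1])
E
python3 m4.py pics/c.png
```

```text
[ 543.219 -221.245  223.723] 9.3667 [3.99  3.925 6.89 ]
bar line 196 A=aZ+b [ 0.309 -4.178]
side extension_bar 0.61 [581.174  36.362   2.349] clampA,Z -57.39619676931072 -42.65134144594015
side socket_floor 0.82 [ 596.986 -205.943   74.661] clampA,Z 0.7109876023460088 29.660834952499044
top extension_bar 0.69 [582.189  30.858   1.821] clampA,Z -56.70113344742744 -43.178901999471236
top extension_bar 0.56 [ 595.193 -205.383   70.177] clampA,Z 2.250923593686508 25.17694515955759
top extension_bar 0.48 [ 595.129 -206.039   71.502] clampA,Z 2.5103395688395334 26.501691865913358
top socket_floor 0.72 [ 592.343 -204.499   70.975] clampA,Z 4.700153937743606 25.974897924390575
```

View pics/c.png

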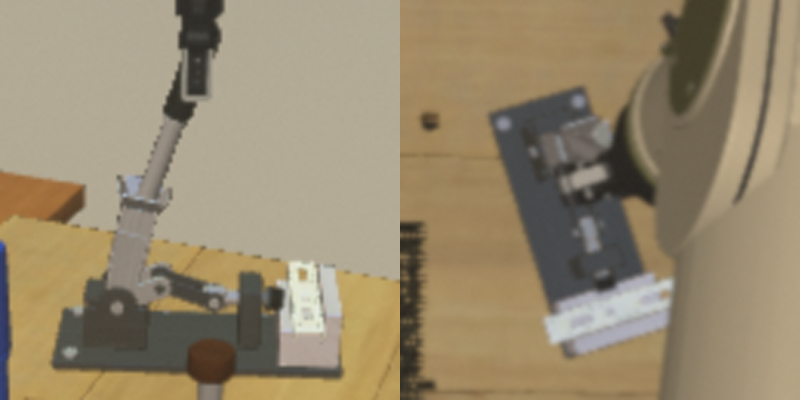

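The side crop shows the bar seated in the tilting socket (mouth at 145,195) and leaning about 0.3 rad, with the fingers clear of the clamp. Continuing along the arc.

apply_moves([
  [0,0,0,-0.86,-0.27,-0.33,-1],
  [0,0,0,-0.86,-0.27,-0.33,-1],
  [0,0,0,-0.82,-0.26,-0.42,-1],
  [0,0,0,-0.82,-0.26,-0.42,-1],
])

```text
time_s: 10.0
position: [510.8, -231.6, 209.1]
tcp_rot: [0.001, 0.988, 0.153, 0.003]
force: [3.8, 2.6, 6.1]
width: 0.24
gripper_force: 61.9
```

apply_moves([
  [0,0,0,-0.78,-0.25,-0.5,-1],
  [0,0,0,-0.78,-0.25,-0.5,-1],
  [0,0,0,-0.73,-0.23,-0.59,-1],
  [0,0,0,-0.73,-0.23,-0.59,-1],
])

```text
time_s: 10.33
position: [479.1, -241.9, 186.2]
tcp_rot: [0.001, 0.988, 0.152, 0.001]
force: [-0.9, 1.7, 6.3]
width: 0.242
gripper_force: 62.6
```

apply_moves([
  [0,0,0,-0.67,-0.21,-0.65,-1],
  [0,0,0,-0.67,-0.21,-0.65,-1],
  [0,0,0,0,0,0,-1],
])

```text
time_s: 10.58
position: [464.1, -246.7, 171.5]
tcp_rot: [0.0, 0.988, 0.152, 0.0]
force: [1.6, -0.7, 1.8]
width: 0.243
gripper_force: 62.2
```

apply_moves([
  [0,0,0,-0.61,-0.19,-0.73,-1],
  [0,0,0,-0.61,-0.19,-0.73,-1],
  [0,0,0,0,0,0,-1],
  [0,0,0,0,0,0,-1],
])

```text
time_s: 10.92
position: [453.9, -249.8, 158.2]
tcp_rot: [0.0, 0.988, 0.152, 0.001]
force: [3.1, 0.2, 3.2]
width: 0.242
gripper_force: 59.8
```

```bash
python3 m4.py pics/d.png
```

```text
[ 453.91  -249.796  158.209] 10.9167 [3.118 0.173 3.163]
bar line 203 A=aZ+b [1.083 4.169]
side extension_bar 0.76 [579.907  32.823   3.359] clampA,Z -55.119955936203695 -41.641295719495304
side socket_floor 0.76 [ 577.989 -205.852   65.513] clampA,Z 18.787801441586026 20.513357939416892
top extension_bar 0.63 [587.818  34.908   0.636] clampA,Z -63.288492213340085 -44.36420987055931
top extension_bar 0.59 [ 578.841 -212.184   65.962] clampA,Z 19.888231936741736 20.96159780555422
```

View pics/d.png

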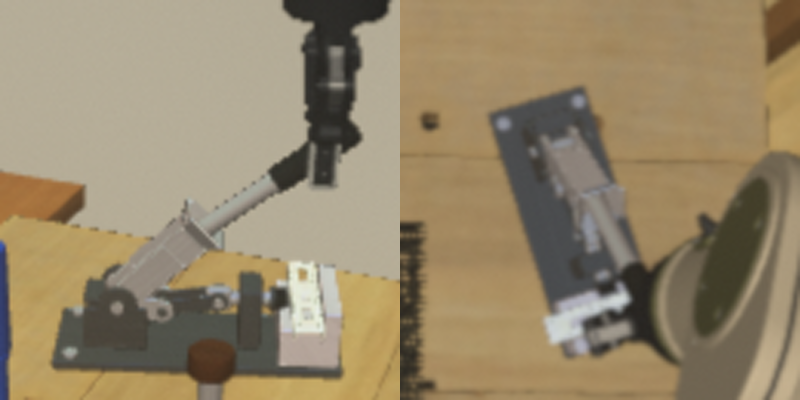

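The lever is over (side crop: socket mouth at 205,225, floor at clamp A≈19, Z≈21, which gives about 0.8 rad), and the bar is still seated. Releasing and backing straight up.

apply_moves([
  [0,0,0,0,0,0,-0.4],
  [0,0,0,0,0,0,-0.1],
  [0,0,0,0,0,0,0.4],
  [0,0,0,0,0,0,0.8],
  [0,0,0,0,0,0,0.8],
])

```text
time_s: 11.63
position: [452.4, -249.7, 157.1]
tcp_rot: [-0.0, 0.988, 0.152, -0.0]
force: [0.5, 0.5, 0.4]
width: 0.855
gripper_force: 0.0
```

apply_moves([
  [0,0,0,0,0,0,0.8],
  [0,0,0,0,0,1,0.8],
  [0,0,0,0,0,2,0.8],
  [0,0,0,0,0,3,0.8],
  [0,0,0,0,0,3,0.8],
])

```text
time_s: 12.05
position: [452.4, -249.5, 248.8]
tcp_rot: [-0.0, 0.988, 0.152, -0.0]
force: [0.6, -0.8, 1.3]
width: 0.899
gripper_force: 0.0
```

apply_moves([
  [0,0,0,0,0,3,0.8],
  [0,0,0,0,0,0,0.8],
  [0,0,0,0,0,0,0.8],
])

```text
time_s: 12.3
position: [453.6, -250.0, 279.8]
tcp_rot: [0.001, 0.988, 0.152, 0.001]
force: [-0.5, 0.5, -0.5]
width: 0.902
gripper_force: 0.0
```

```bash
python3 m4.py pics/e.png
```

```text
[ 453.614 -250.041  279.789] 12.3 [-0.499  0.496 -0.504]
bar line 196 A=aZ+b [1.073 4.571]
side extension_bar 0.57 [579.208  36.937   4.718] clampA,Z -55.69568658251755 -40.282329873086496
side socket_floor 0.62 [ 580.411 -205.161   64.202] clampA,Z 16.271462904474078 19.202201730853005
top extension_bar 0.63 [ 578.465 -213.343   64.433] clampA,Z 20.59698900613799 19.433223735107276
top extension_bar 0.44 [584.456  33.545   0.326] clampA,Z -59.67250944761627 -44.67440455645567
top socket_floor 0.64 [ 578.106 -207.51    62.482] clampA,Z 19.1779407638913 17.482293785919296
```

View pics/e.png

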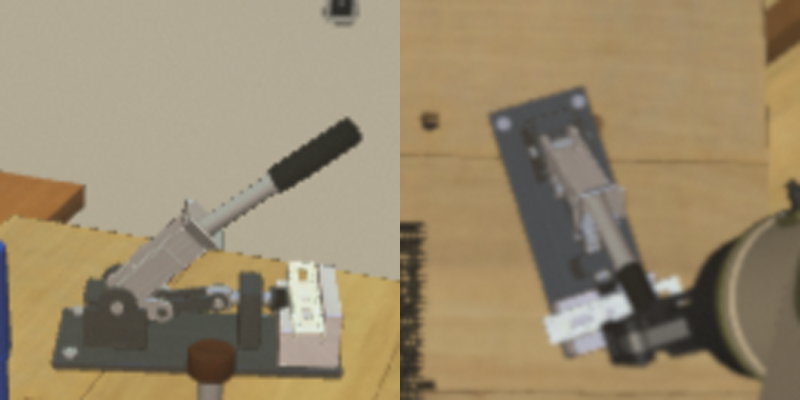

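The bar rests in the socket of the thrown lever (side crop: mouth at 205,225, grip at 315,155). The gripper is clear at (342,8), and the lever stays over with nothing holding it.

```bash
python3 -c "
from h import *
print(job.sign_off())"
```

```text
the job is handed in; nothing more can be done
None
```

The toggle clamp is locked, the bar is still seated in the lever's socket, the gripper is clear, and the job was handed in after about 12 s of robot time; the sign-off returned no verdict.

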